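# Cover the ink, set out the seal

## Task

On this calligraphy stall, the wooden desk box has two wells and one sliding cover: slide the cover fully home over the well that holds the ink pot, whichever that is, so that the other well lies fully open. Stand the loose wooden seal stamp upright on the cork pad in that open well, all of its foot on the pad, and let go. Leave the ink pot standing in its well, and leave the other things on the counter where they are.

Things in the scene. Friction and masses are not known exactly. Their poses are not given: they have to be found in the camera images.
- desk_box: Dark wooden box fixed to the counter, 104 (x) by 240 (y) by 58 mm high. Origin: centre of its underside; y along its length, z up. Two wells, on the +y and -y sides, each 88 (x) by 111 (y) mm, split by a 6 mm wall at y = 0. Well floors 8 mm, end and dividing walls (6 mm thick) 49 mm, long side walls (8 mm) with the cover's rails 58 mm above the counter.
- cover (a joint): Flat wooden sliding cover of the box, 90 (x) by 120 (y) by 5 mm, top face 55.5 mm above the counter. Value: offset (m) of its centre from the box's centre along the box's +y. It starts near the middle, half over each well; at the stop +0.060 it is fully home over the +y well, at the stop -0.060 over the -y well. Friction about 2 N.
- cover_rib (a point): Centre of the top of the cover's raised rib, 71.5 mm above the counter. The rib stands 16 mm up from the middle of the cover, 12 mm thick (along the box's y), 54 mm long (along the box's x); it can be pushed from either side.
- ink_pot: White porcelain ink pot, squat and round, 46 mm across, 33 mm high, loose, standing on the floor of one of the wells; which one differs from start to start. Origin: centre of its underside, z up.
- cork_pad: Round cork pad, 60 mm across, 2 mm thick, fixed on the floor of the well that has no ink pot. Origin: centre of its underside; its top is 10 mm above the counter.
- seal: Loose wooden seal stamp standing on the counter, 80 mm high, round about its z axis: foot 36 mm across and 22 mm high, neck 16 to 18 mm across, knob 26 mm across from 56 to 74 mm up. 60 g. Origin: centre of its underside, z up.
- ink_jar: Bystander: closed amber glass jar with black cap, 48 mm across, 60 mm high. Origin: centre of underside.
- ruler: Bystander: flat wooden ruler 200 (x) by 25 by 5 mm. Origin: centre of underside.
- paperweight: Bystander: brass bar paperweight 90 (x) by 25 by 18 mm. Origin: centre of underside.
- pen_rest: Bystander: dark wooden spool-shaped pen rest, 42 mm across, 30 mm high. Origin: centre of underside.
- pen_carton: Bystander: flat pale pen-set carton 170 (x) by 60 by 24 mm. Origin: centre of underside.
- sharpener: Bystander: small dark sharpener block with a steel top, 45 (x) by 25 by 18 mm. Origin: centre of underside.
Mind the look-alikes: they are no part of the job. Leave any green look-alike of the seal alone. Of the things shaped like the ink_pot, the white one is meant.

How it is judged:
By the outcome, as a careful person would: the job done as asked, in the order asked, and still so for the second after the job is handed in, with the robot touching nothing.
It also fails if it takes over 48 s, if anything falls off the work surface, if the arm or the gripper's body presses on something with over 40 N, if the wrist force passes 120 N, or if a joint passes its speed limit or range.

## Robot

A 7-joint arm with a two-finger parallel gripper is mounted at the origin on the work surface. World frame = base frame: x ahead of the robot, y to its left, z up, the work surface at z = 0. Lengths are in m, angles in rad, forces in N, time in s.
With the tool pointing down it reaches from about 0.4 to 0.85 m from the base axis. Payload 10.4 kg.
Tool frame: the origin (TCP) lies between the finger pads; the fingertips stand manip.tip_extent ahead of it and the grasp point (between the pads) lies 6 mm ahead of it (manip.tip_extent is the distance from the TCP to the fingertips, in m); z points along the fingers, y is the line along which they close (so a half turn about z gives the same grasp; the last joint's range is limited). The gripper opens to 85 mm and grips with 20 to 120 N. Pads are 22 mm wide; open, the fingers measure 114 mm over their backs; the gripper's body (76 mm by 85 mm) begins 54 mm behind the grasp point. The pads swing forward as they close: fully open they stand 13 mm farther back than shut.
Start: joints at [1.202, 0.332, -0.065, 1.46, 0.022, 1.35, -0.088], TCP at [0.212, -0.588, 0.256] pointing down, gripper open.
Joint ranges: [-2.6, 2.6], [-0.5, 2.12], [-1.47, 1.34], [0.16, 2.42], [-1.27, 4.41], [0.06, 2.06], [-2.6, 2.6]. Speed limits (rad/s): [2.22, 2.22, 2.79, 2.79, 3.14, 3.14, 3.14].

## Interface

Orientations are given as a unit quaternion [x, y, z, w].
In Python, from workcell import get_obs, optics, workorder, manip gives the robot as it stands.
- The arm moves only by the tool jog_arm, never from a script. Its argument "increments" is a list of rows, each a list of 7 numbers: the shift along the tool's x, y, z in m, then the turn, a rotation vector about the tool's x, y, z in rad, then the opening, from -1 (shut) to 1 (fully open). A call has 1 to 5 rows; each row is the pose to reach, as a shift and turn from the pose commanded when the call began, along the tool's axes at that moment; what a row does not reach only later rows make up. A row lasts 1/12 s, in which the tool goes at most 41.7 mm and 7.16 degrees, less where a joint would pass 70% of its speed; a pose out of reach is approached as far as the arm can. A call with a gripper value outside its range is refused whole. The fingers move at their own pace and stop on an object; "grip_force" is the grip in N (left out, the last holds). Time passes only in rows, so rows that repeat a pose let the fingers close. It gives the time, the measured TCP pose, the force, the opening and the grip force at its end, in the units of the state.
- get_obs(): the state, without advancing time (a new reading comes with each control period).
- optics.camera(name): name is "side" or "top" or "wrist"; returns a dict with "color" (420x560x3 uint8, red, green, blue), "depth" (420x560 float32, m along the optical axis (not along the pixel's ray), 0 where there is no reading), "K" (3x3 intrinsics, pixels), "R" (3x3) and "t" (3): a world point X has camera coordinates R X + t. Camera axes: x right, y down, z forward; pixel columns grow to the right and rows downward; lengths in m; the calibration is good to about 2 mm. A picture is of the moment at which its call begins.
- workorder.hand_in(): hands the job in; it is judged then, once.
The state is a dict: "clock": time; "joint_pos": joint angles; "joint_velocities": joint speeds; "tau": joint torques, N m; "position": TCP position; "ee_rot": TCP orientation; "ft_force": force on the tool from outside, world axes, zero at the start; "torque": the same for the moment, N m; "grip_width": opening from 0.0 (shut) to 1.0 (fully open); "grasp_force": force on a finger pad.
Only numpy, scipy, OpenCV 4.12 (cv2) and the standard library are available. Lean on these libraries where they do the work, as an engineer would, in place of code of your own. Each camera call takes 0.05 s, during which the arm holds its last target. There are 200 camera calls.

## Working session

There is one attempt and no reset: what is moved stays moved. The work goes in short steps, Python scripts to look and compute and a tool call to move; the robot and the scene stay as the last step left them, time stands still between calls to the robot, and variables do not carry over. Pictures are saved under pics/ and viewed, at most 10 in all, crops included, and the job is handed in when it is done.

Besides the shell and the picture viewer there is one more tool, called by a JSON object that holds its "method" and its "body", one argument or row to a line. jog_arm: Moves the arm, as the interface text tells. Its arguments: {"type":"object","properties":{"increments":{"type":"array"},"grip_force":{"type":"number"}},"required":["increments"]}

```bash
mkdir -p pics; python3 - <<'E'
from workcell import get_obs, optics, workorder, manip
import cv2,numpy as np,pickle
o=get_obs();print(o['clock'],o['position'],o['ee_rot'],o['grip_width'],manip.tip_extent)
d={}
for n in("top","side"):
    c=optics.camera(n);d[n]=c;cv2.imwrite(f"pics/{n}1.png",c["color"][:,:,::-1]);print(n,c["K"],c["R"],c["t"])
pickle.dump(d,open("d1.pkl","wb"))
E
```

```text
0.0 [ 0.21173177 -0.58766675  0.25549268] [ 9.85089280e-01  1.72042351e-01 -1.52419136e-04 -7.18263164e-04] 1.0002999139401765 0.025
top [[434.64069209   0.         281.26184348]
 [  0.         434.64069209 210.23878883]
 [  0.           0.           1.        ]] [[-0.01736047 -0.9998395  -0.00442617]
 [-0.98856768  0.01782755 -0.14972012]
 [ 0.149775    0.00177636 -0.98871851]] [0.03646309 0.58035496 0.94301189]
side [[453.7768163    0.         280.51396648]
 [  0.         453.7768163  206.1072345 ]
 [  0.           0.           1.        ]] [[ 0.88579009 -0.46404474  0.00619639]
 [-0.32136141 -0.62295293 -0.71320158]
 [ 0.3348175   0.62975561 -0.70093161]] [-0.47294986  0.25487352  0.95942839]
```

View pics/top1.png

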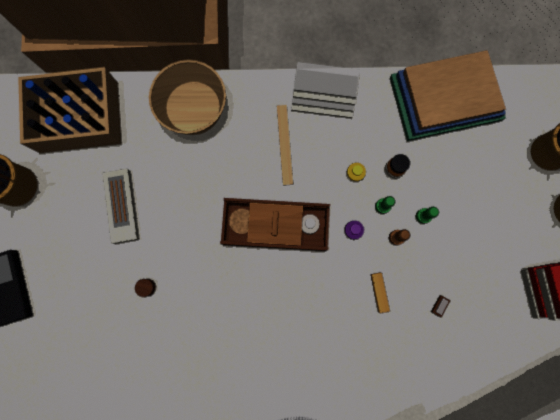

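View pics/side1.png

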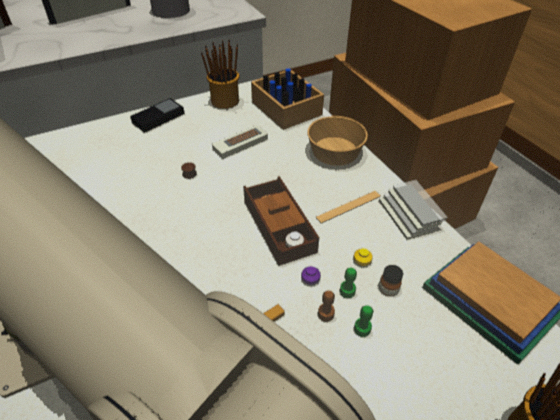

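Top view: the box is at (275,225). The white pot is in its right-hand (-y) well at (310,224), and the cork pad is in the left-hand well at (240,220). The rib is at (275,223). The brown seal is at (400,237), with green look-alikes at (386,204) and (428,214). The side view agrees, with the seal at (327,305).

```bash
cat > h.py <<'E'
import numpy as np,cv2
def cloud(c):
    v,u=np.mgrid[0:420,0:560];z=c["depth"];K=c["K"]
    P=np.stack([(u-K[0,2])/K[0,0]*z,(v-K[1,2])/K[1,1]*z,z],-1)
    return (P-c["t"])@c["R"]
def ray(c,u,v,h):
    d=c["R"].T@np.linalg.inv(c["K"])@[u,v,1];o=-c["R"].T@c["t"]
    return o+d*(h-o[2])/d[2]
E
python3 - <<'E'
import pickle;from h import *
d=pickle.load(open("d1.pkl","rb"));c=d["top"];X=cloud(c);hsv=cv2.cvtColor(c["color"],cv2.COLOR_RGB2HSV)
np.set_printoptions(precision=4,suppress=True)
def reg(m,u0,u1,v0,v1):
    r=np.zeros(m.shape,bool);r[v0:v1,u0:u1]=1;return m&r
# box: rim
b=reg((X[...,2]>.045),210,340,190,260)
p=X[b];print("z pct",np.percentile(p[:,2],[5,50,95,99]))
rim=reg((X[...,2]>.045)&(X[...,2]<.065),210,340,190,260)
r=cv2.minAreaRect(X[rim][:,:2].astype(np.float32)*1000);print("box",r)
# box contour by darkness, top-outline rays at rim height
m=reg(hsv[...,2]<130,205,345,185,265)
cs=max(cv2.findContours(m.astype(np.uint8),0,1)[0],key=cv2.contourArea);print(cv2.minAreaRect(cs))
q=np.array([ray(c,u,v,.058)[:2] for u,v in cv2.boxPoints(cv2.minAreaRect(cs))]);print(q,q.mean(0))
rib=reg(X[...,2]>.064,255,295,205,245);print("rib",rib.sum(),X[rib].mean(0),cv2.minAreaRect(X[rib][:,:2].astype(np.float32)*1000))
S=(hsv[...,1]<60)&(hsv[...,2]>140);pot=reg(S,300,322,212,238);v,u=np.nonzero(pot);print("pot",pot.sum(),u.mean(),v.mean(),X[pot].mean(0),ray(c,u.mean(),v.mean(),.038))
cork=reg((hsv[...,2]>85),226,248,205,238);v,u=np.nonzero(cork)
print("cork",cork.sum(),X[cork].min(0),X[cork].max(0),np.median(X[cork],0))
for n,c,w in(("top",c,(388,415,225,248)),("side",d["side"],(315,340,288,322))):
    X=cloud(c);s=reg(X[...,2]>.012,*w);p=X[s]
    print(n,"seal",s.sum(),p.min(0),p.max(0))
    k=p[p[:,2]>.056];print(" knob",len(k),k.mean(0),k.min(0),k.max(0)); f=p[p[:,2]<.022];print(" foot",len(f),f.mean(0) if len(f) else 0)
    k2=p[p[:,2]>.074];print(" tip",len(k2),k2.mean(0) if len(k2) else 0)
c=d["top"];cr=c["color"][180:270,200:450,::-1];cv2.imwrite("pics/crop1.png",cv2.resize(cr,None,fx=3.2,fy=3.2))
E
```

```text
z pct [0.0493 0.056  0.0698 1.0194]
box ((549.1882934570312, 40.262725830078125), (240.1816864013672, 104.32081604003906), 85.56289672851562)
((275.163818359375, 224.7155303955078), (110.22123718261719, 50.7358283996582), 3.3664603233337402)
[[ 0.4995  0.1659]
 [ 0.6132  0.1597]
 [ 0.594  -0.0871]
 [ 0.481  -0.0766]] [0.5469 0.0405]
rib 145 [0.5409 0.0398 0.1367] ((504.10076904296875, 37.49260330200195), (143.35394287109375, 16.978269577026367), 3.667611837387085)
pot 42 310.0952380952381 223.3095238095238 [ 0.5505 -0.0387  0.0389] [ 0.5506 -0.0388  0.038 ]
cork 377 [0.4331 0.0244 0.0049] [0.591  0.1468 1.0194] [0.5625 0.1234 0.0103]
top seal 253 [ 0.4331 -0.2537  0.0134] [0.5343 0.0244 1.0194]
 knob 133 [ 0.5159 -0.2361  0.0833] [ 0.4331 -0.2537  0.0568] [0.53   0.0244 1.0194]
 foot 49 [ 0.5161 -0.2311  0.0194]
 tip 103 [ 0.5165 -0.2369  0.0882]
side seal 375 [ 0.1796 -0.6649  0.012 ] [ 0.5365 -0.22    0.8572]
 knob 164 [ 0.5001 -0.2623  0.111 ] [ 0.1796 -0.6649  0.0561] [ 0.53   -0.2258  0.8572]
 foot 118 [ 0.5141 -0.243   0.0189]
 tip 94 [ 0.4894 -0.2754  0.1443]
```

View pics/crop1.png

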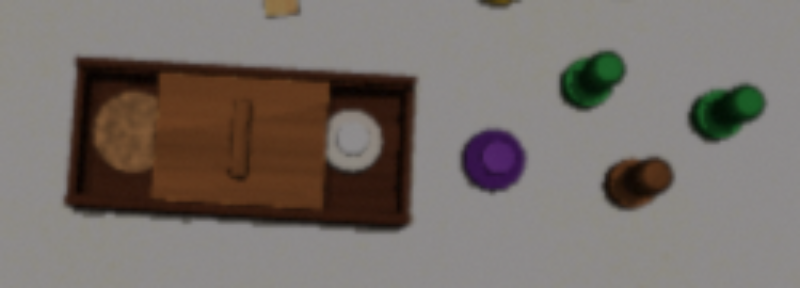

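The crop confirms the layout: cover mid-box, cork pad to its left, pot to its right, brown seal lower right. Next I'll refine the rib, seal and neighbour positions.

```bash
cat >> h.py <<'E'
def circ(p):
    A=np.c_[2*p,np.ones(len(p))];s=np.linalg.lstsq(A,(p**2).sum(1),rcond=None)[0];return s[:2],np.sqrt(s[2]+s[:2]@s[:2])
B=np.array([.549,.0403]);yb=np.array([.0774,.997]);xb=np.array([.997,-.0774])
def inbox(P): return (np.asarray(P)[...,:2]-B)@np.c_[xb,yb]
E
python3 - <<'E'
import pickle;from h import *
np.set_printoptions(precision=4,suppress=True)
d=pickle.load(open("d1.pkl","rb"))
for n in d:
    c=d[n];X=cloud(c);ok=(c["depth"]>0)&(X[...,2]<.12)
    hsv=cv2.cvtColor(c["color"],cv2.COLOR_RGB2HSV)
    print(n)
    I=inbox(X);rb=ok&(abs(I[...,0])<.035)&(abs(I[...,1])<.03)&(X[...,2]>.066);print(" rib",rb.sum(),inbox(X[rb]).min(0),inbox(X[rb]).max(0),inbox(X[rb]).mean(0),X[rb].mean(0))
    cv=ok&(abs(I[...,0])<.038)&(X[...,2]>.0525)&(X[...,2]<.059)&(abs(I[...,1])<.11);print(" cover y",np.percentile(I[cv][:,1],[0.5,99.5]))
    m=((ok)&(X[...,2]>.008)&(np.hypot(X[...,0]-.512,X[...,1]+.24)<.14)).astype(np.uint8)
    N,L,st,_=cv2.connectedComponentsWithStats(m)
    for i in range(1,N):
        if st[i,4]<60: continue
        p=X[L==i];h=hsv[L==i];t=p[(p[:,2]>p[:,2].max()-.012)]
        print("  obj",st[i],"n top",len(t),t.mean(0),(t.min(0)+t.max(0))[:2]/2,"zmax",p[:,2].max(),"hue",np.median(h[:,0]))
    # ray on brown seal knob
    br=(((hsv[...,0]<12)|(hsv[...,0]>170))&(hsv[...,1]>90)&ok&(np.hypot(X[...,0]-.512,X[...,1]+.24)<.035)&(X[...,2]>.004))
    p=X[br];f=p[(p[:,2]<.021)&(p[:,2]>.003)]
    print(" seal foot circ",circ(f[:,:2]),len(f)); k=p[(p[:,2]>.057)&(p[:,2]<.073)];print(" knob circ",circ(k[:,:2]),len(k))
    t=p[p[:,2]>.0745];print(" tip",len(t),t.mean(0))
E
```

```text
top
 rib 135 [-0.0269 -0.0053] [0.0266 0.0067] [-0.0001  0.0007] [0.5489 0.041  0.0713]
 cover y [-0.0587  0.0599]
  obj [376 196  20  18 251] n top 109 [ 0.5907 -0.2111  0.0785] [ 0.5915 -0.2126] zmax 0.08406505311265432 hue 65.0
  obj [416 207  23  17 284] n top 107 [ 0.5659 -0.3049  0.079 ] [ 0.5661 -0.3054] zmax 0.084326326122632 hue 65.0
  obj [345 221  20  19 302] n top 114 [ 0.5368 -0.1414  0.0318] [ 0.5369 -0.1431] zmax 0.038225898094548294 hue 139.0
  obj [389 229  22  17 258] n top 109 [ 0.5171 -0.2393  0.0787] [ 0.5179 -0.2407] zmax 0.08359460138046922 hue 12.0
  obj [371 273  17  28 303] n top 296 [ 0.4075 -0.1925  0.0181] [ 0.406  -0.1931] zmax 0.02311444301469113 hue 17.0
 seal foot circ (array([ 0.5167, -0.2316]), np.float64(0.009520584574001139)) 9
 knob circ (array([ 0.5168, -0.2367]), np.float64(0.009000593014843702)) 8
 tip 13 [ 0.5152 -0.238   0.0776]
side
 rib 92 [-0.0252 -0.0043] [0.0279 0.0102] [0.0006 0.0025] [0.5498 0.0428 0.0699]
 cover y [-0.0571  0.0632]
  obj [301 267  20  18 286] n top 117 [ 0.5364 -0.1418  0.0296] [ 0.5375 -0.1413] zmax 0.0358047352235796 hue 138.0
  obj [340 268  17  30 360] n top 99 [ 0.5915 -0.2119  0.077 ] [ 0.5939 -0.2101] zmax 0.08279721631498276 hue 60.0
  obj [318 291  17  30 378] n top 110 [ 0.5174 -0.2402  0.0767] [ 0.5184 -0.2379] zmax 0.0818596267548932 hue 14.0
  obj [263 304  22  17 199] n top 197 [ 0.4194 -0.1899  0.0164] [ 0.4183 -0.1891] zmax 0.02116262454141477 hue 18.0
  obj [354 306  20  30 405] n top 117 [ 0.5663 -0.306   0.0769] [ 0.5678 -0.3052] zmax 0.08269683002484726 hue 62.0
 seal foot circ (array([ 0.5164, -0.2366]), np.float64(0.011471550547919488)) 5
 knob circ (array([ 0.148 , -0.0711]), np.float64(0.41166432619028936)) 1
 tip 4 [ 0.518  -0.2432  0.0789]
```

{"method": "jog_arm", "body": {
  "increments": [
    [0.028,-0.0265,0,0,0,0.085,-1],
    [0.056,-0.053,0,0,0,0.17,-1],
    [0.084,-0.08,0,0,0,0.254,-1],
    [0.112,-0.106,0,0,0,0.339,-1],
    [0.14,-0.133,0,0,0,0.423,-1]
  ]
}}

```text
clock: 0.52
position: [0.2989, -0.4137, 0.256]
ee_rot: [0.999, -0.041, -0.0, -0.0]
ft_force: [1.2, -0.0, 0.5]
grip_width: 0.301
grasp_force: 0.0
```

```bash
cat > st.py <<'E'
import sys;from h import *
from workcell import get_obs
from scipy.spatial.transform import Rotation as Ro
o=get_obs();R=Ro.from_quat(o["ee_rot"]).as_matrix();p=o["position"]
np.set_printoptions(precision=4,suppress=True)
print(o["clock"],"p",p,"box",inbox(p),"F",o["ft_force"],"grip",o["grip_width"],o["grasp_force"])
print("xang",np.degrees(np.arctan2(R[1,0],R[0,0])),"z",R[:,2])
if len(sys.argv)>3:
    t=np.array([float(a) for a in sys.argv[1:4]]);print("tool delta",R.T@(t-p))
E
python3 st.py .5529 .0902 .16
```

```text
0.5167 p [ 0.2989 -0.4137  0.256 ] box [-0.2142 -0.472 ] F [ 1.2139 -0.0288  0.5235] grip 0.3008242589572773 0.0
xang -4.677699628041651 z [-0.0003  0.0001 -1.    ]
tool delta [ 0.2121 -0.5229  0.096 ]
```

{"method": "jog_arm", "body": {
  "increments": [
    [0.0155,-0.038,0.004,0,0,0,-1],
    [0.031,-0.076,0.008,0,0,0,-1],
    [0.0465,-0.114,0.012,0,0,0,-1],
    [0.062,-0.152,0.016,0,0,0,-1],
    [0.0775,-0.19,0.02,0,0,0,-1]
  ]
}}

```text
clock: 0.93
position: [0.3907, -0.23, 0.236]
ee_rot: [0.999, -0.039, -0.0, 0.0]
ft_force: [1.4, -0.5, -0.3]
grip_width: 0.003
grasp_force: 0.0
```

{"method": "jog_arm", "body": {
  "increments": [
    [0.0155,-0.038,0.006,0,0,0,-1],
    [0.031,-0.076,0.012,0,0,0,-1],
    [0.0465,-0.114,0.018,0,0,0,-1],
    [0.062,-0.152,0.024,0,0,0,-1],
    [0.0775,-0.19,0.03,0,0,0,-1]
  ]
}}

```text
clock: 1.35
position: [0.4826, -0.0466, 0.2061]
ee_rot: [0.999, -0.039, 0.0, 0.0]
ft_force: [0.4, -0.8, -0.7]
grip_width: -0.003
grasp_force: 0.0
```

{"method": "jog_arm", "body": {
  "increments": [
    [0.0155,-0.038,0.01,0,0,0,-1],
    [0.031,-0.076,0.02,0,0,0,-1],
    [0.0465,-0.114,0.03,0,0,0,-1],
    [0.057,-0.143,0.045,0,0,0,-1],
    [0.057,-0.143,0.046,0,0,0,-1]
  ]
}}

```text
clock: 1.77
position: [0.5497, 0.0969, 0.1575]
ee_rot: [0.999, -0.035, -0.002, -0.002]
ft_force: [-1.4, -0.6, 0.4]
grip_width: -0.003
grasp_force: 0.0
```

```bash
python3 st.py .5529 .0902 .087
```

```text
1.7667 p [0.5497 0.0969 0.1575] box [-0.0037  0.0565] F [-1.353  -0.578   0.4371] grip -0.002922131722248505 0.0
xang -3.980481818937128 z [-0.0032  0.004  -1.    ]
tool delta [0.0039 0.0067 0.0705]
```

{"method": "jog_arm", "body": {
  "increments": [
    [0,0,0.025,0,0,0,-1],
    [0,0.001,0.045,0,0,0,-1],
    [0,0.001,0.06,0,0,0,-1],
    [0,0.001,0.069,0,0,0,-1],
    [0,0.001,0.07,0,0,0,-1]
  ]
}}

```text
clock: 2.18
position: [0.5489, 0.0883, 0.0884]
ee_rot: [0.999, -0.039, -0.002, 0.0]
ft_force: [-0.5, 0.1, -0.5]
grip_width: -0.004
grasp_force: 0.0
```

```bash
python3 st.py .5529 .0902 .087
```

```text
2.1833 p [0.5489 0.0883 0.0884] box [-0.0038  0.0479] F [-0.5194  0.1054 -0.4538] grip -0.003811896886102758 0.0
xang -4.421333648426794 z [-0.0032 -0.0003 -1.    ]
tool delta [ 0.0038 -0.0022  0.0014]
```

{"method": "jog_arm", "body": {
  "increments": [
    [0.003,0.012,0,0,0,0,-1],
    [0.003,0.022,0,0,0,0,-1],
    [0.003,0.032,0,0,0,0,-1],
    [0.003,0.042,0,0,0,0,-1],
    [0.003,0.052,0,0,0,0,-1]
  ]
}}

```text
clock: 2.6
position: [0.5498, 0.0355, 0.0913]
ee_rot: [0.999, -0.039, 0.001, -0.0]
ft_force: [1.2, 2.7, 1.0]
grip_width: -0.001
grasp_force: 1.2
```

{"method": "jog_arm", "body": {
  "increments": [
    [0,0.008,0,0,0,0,-1],
    [0,0.014,0,0,0,0,-1],
    [0,0.02,0,0,0,0,-1],
    [0,0.024,0,0,0,0,-1],
    [0,0.026,0,0,0,0,-1]
  ]
}}

```text
clock: 3.02
position: [0.547, 0.0101, 0.0903]
ee_rot: [0.999, -0.039, -0.0, 0.0]
ft_force: [0.8, 1.7, 1.6]
grip_width: 0.001
grasp_force: 1.0
```

```bash
python3 st.py
```

```text
3.0167 p [0.547  0.0101 0.0903] box [ 0.0004 -0.0303] F [0.8134 1.7216 1.6434] grip 0.0014266729391590029 1.0274242982268333
xang -4.447724061373148 z [-0.0001 -0.0002 -1.    ]
```

{"method": "jog_arm", "body": {
  "increments": [
    [0,0.003,0.001,0,0,0,-1],
    [0,0.006,0.001,0,0,0,-1],
    [0,0.008,0.001,0,0,0,-1],
    [0,0.009,0.001,0,0,0,-1],
    [0,0.01,0.001,0,0,0,-1]
  ]
}}

```text
clock: 3.43
position: [0.5464, 0.0011, 0.09]
ee_rot: [0.999, -0.038, 0.0, 0.0]
ft_force: [-3.0, 2.6, 9.0]
grip_width: -0.0
grasp_force: 6.3
```

```bash
python3 st.py
```

```text
3.4333 p [0.5464 0.0011 0.09  ] box [ 0.0004 -0.0392] F [-2.9632  2.6099  9.0344] grip -0.00021770369519296022 6.2685936922207475
xang -4.382081719919517 z [ 0.0002 -0.0001 -1.    ]
```

{"method": "jog_arm", "body": {
  "increments": [
    [0,0,-0.005,0,0,0,-1],
    [0,0.003,-0.005,0,0,0,-1],
    [0,0.006,-0.005,0,0,0,-1],
    [0,0.007,-0.005,0,0,0,-1]
  ]
}}

```text
clock: 3.77
position: [0.5458, -0.0061, 0.0943]
ee_rot: [0.999, -0.039, 0.0, -0.0]
ft_force: [0.9, 7.4, 2.4]
grip_width: -0.004
grasp_force: 2.8
```

```bash
python3 st.py; python3 - <<'E'
from h import *;from workcell import optics
import cv2,pickle
d={}
for n in("top","side"):
    c=optics.camera(n);d[n]=c
    X=cloud(c);ok=(c["depth"]>0);I=inbox(X)
    cv_=ok&(abs(I[...,0])<.038)&(X[...,2]>.0525)&(X[...,2]<.059)&(abs(I[...,1])<.125);print(n,cv_.sum(),np.percentile(I[cv_][:,1],[0.5,5,95,99.5]))
pickle.dump(d,open("d2.pkl","wb"))
cv2.imwrite("pics/top2.png",np.vstack([cv2.resize(d["top"]["color"][180:270,200:340,::-1],(560,300)),cv2.resize(d["side"]["color"][160:280,220:340,::-1],(560,300))]))
E
```

```text
3.7667 p [ 0.5458 -0.0061  0.0943] box [ 0.0004 -0.0465] F [0.8519 7.3599 2.3617] grip -0.003810275590390371 2.8132449835538864
xang -4.420209023425852 z [ 0.0002  0.0008 -1.    ]
top 58 [-0.01469193 -0.01286695  0.11551702  0.11826089]
side 818 [-0.11749219 -0.11417261 -0.00711339  0.00190355]
```

View pics/top2.png

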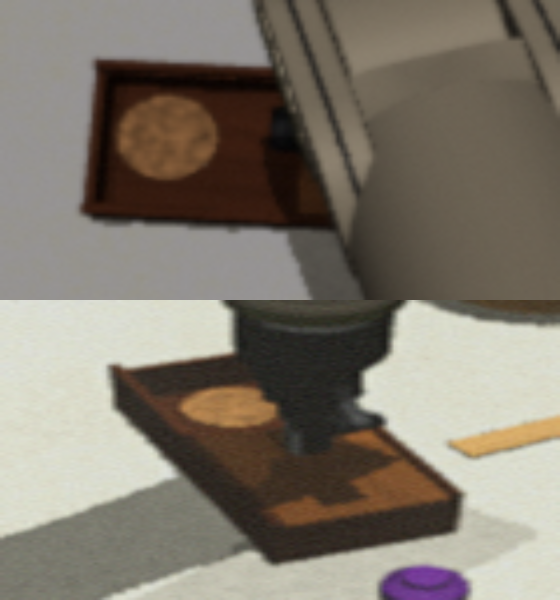

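The view shows the pot well covered and the cork pad fully exposed. The cover looks close to its stop, so I'll press slightly further to confirm, then back off.

{"method": "jog_arm", "body": {
  "increments": [
    [0,0.003,0,0,0,0,-1],
    [0,0.005,0,0,0,0,-1],
    [0,0.006,0,0,0,0,-1]
  ]
}}

```text
clock: 4.12
position: [0.5457, -0.007, 0.0944]
ee_rot: [0.999, -0.037, 0.001, -0.003]
ft_force: [2.4, 22.0, -0.9]
grip_width: 0.002
grasp_force: 11.1
```

```bash
python3 st.py
```

```text
4.1167 p [ 0.5457 -0.007   0.0944] box [ 0.0003 -0.0474] F [ 2.4253 22.0035 -0.9337] grip 0.0020456451190271107 11.0700523853302
xang -4.193808808107983 z [ 0.0013  0.0065 -1.    ]
```

{"method": "jog_arm", "body": {
  "increments": [
    [0,-0.01,0,0,0,0,-1],
    [0,-0.01,-0.02,0,0,0,-1],
    [0,-0.01,-0.05,0,0,0,-0.5],
    [0,0.01,-0.075,0,0,0,0.2],
    [-0.005,0.045,-0.08,0,0,0,0.2]
  ]
}}

```text
clock: 4.53
position: [0.5392, -0.0539, 0.1785]
ee_rot: [0.999, -0.036, 0.003, -0.0]
ft_force: [1.8, -0.2, 1.0]
grip_width: 0.419
grasp_force: 0.0
```

```bash
python3 st.py .517 -.24 .16
```

```text
4.5333 p [ 0.5392 -0.0539  0.1785] box [-0.0025 -0.0947] F [ 1.808  -0.2419  1.0468] grip 0.41910133946572253 0.0
xang -4.080810169894857 z [ 0.006   0.0002 -1.    ]
tool delta [-0.009   0.1872  0.0184]
```

{"method": "jog_arm", "body": {
  "increments": [
    [-0.002,0.037,0.004,0,0,0,0.2],
    [-0.004,0.074,0.008,0,0,0,0.2],
    [-0.006,0.111,0.012,0,0,0,0.2],
    [-0.008,0.148,0.016,0,0,0,0.2],
    [-0.009,0.184,0.018,0,0,0,0.2]
  ]
}}

```text
clock: 4.95
position: [0.5122, -0.2423, 0.1556]
ee_rot: [0.999, -0.039, -0.001, 0.001]
ft_force: [0.6, -0.4, -0.2]
grip_width: 0.601
grasp_force: 0.0
```

{"method": "jog_arm", "body": {
  "increments": [
    [0,0,0,0,0,0,0.2],
    [0,0,0,0,0,0,0.2]
  ]
}}

```text
clock: 5.12
position: [0.5122, -0.2426, 0.1555]
ee_rot: [0.999, -0.041, -0.001, 0.0]
ft_force: [0.4, -0.1, 0.5]
grip_width: 0.601
grasp_force: 0.0
```

```bash
python3 st.py .517 -.24 .07; python3 - <<'E'
from h import *;from workcell import optics
import cv2
for n in("top","side"):
    c=optics.camera(n);X=cloud(c);ok=c["depth"]>0;I=inbox(X)
    if n=="top":
        hsv=cv2.cvtColor(c["color"],cv2.COLOR_RGB2HSV)
        cv_=ok&(abs(I[...,0])<.038)&(X[...,2]>.0525)&(X[...,2]<.059)&(abs(I[...,1])<.125);print(n,cv_.sum(),np.percentile(I[cv_][:,1],[0.5,5,95,99.5]))
        w=(abs(I[...,0])<.042)&(I[...,1]>.008)&(I[...,1]<.114)&(X[...,2]<.03)&ok
        print(np.percentile(hsv[w][:,2],[10,50,60,75,90]))
        th,_=cv2.threshold(hsv[w][:,2],0,255,cv2.THRESH_OTSU);m=(w&(hsv[...,2]>th)).astype(np.uint8)
        k=max(cv2.findContours(m,0,1)[0],key=cv2.contourArea);e=cv2.minEnclosingCircle(k);M=cv2.moments(k);u,v=M["m10"]/M["m00"],M["m01"]/M["m00"]
        print("cork",th,e,(u,v),ray(c,u,v,.01),inbox(ray(c,u,v,.01)),"diam",2*np.sqrt(m.sum()/np.pi)/434.6*.93)
    cv2.imwrite(f"pics/{n}3.png",c["color"][...,::-1])
c=optics.camera("wrist");cv2.imwrite("pics/w3.png",c["color"][...,::-1])
E
```

```text
5.1167 p [ 0.5122 -0.2426  0.1555] box [-0.0147 -0.2849] F [ 0.3563 -0.0502  0.5395] grip 0.600752384970641 0.0
xang -4.724385734907203 z [-0.0017 -0.0007 -1.    ]
tool delta [ 0.0047 -0.0031  0.0855]
top 1578 [-0.11939553 -0.11443292 -0.00549606 -0.00049796]
[ 51.  57.  60. 107. 121.]
cork 85.0 ((241.20079040527344, 220.6653594970703), 12.648386001586914) (241.3161737860533, 220.8021175611537) [0.56270176 0.12019347 0.01      ] [0.0074769 0.0807143] diam 0.05339526121293792
```

View pics/w3.png

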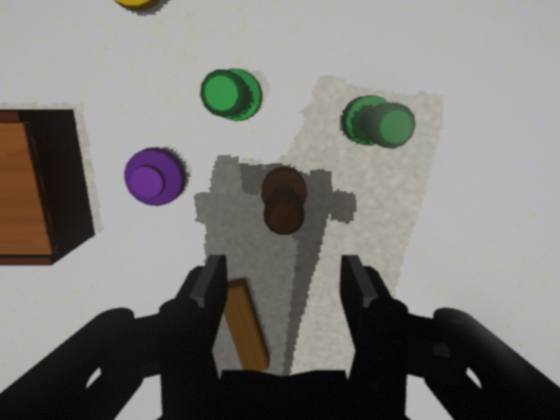

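View pics/side3.png

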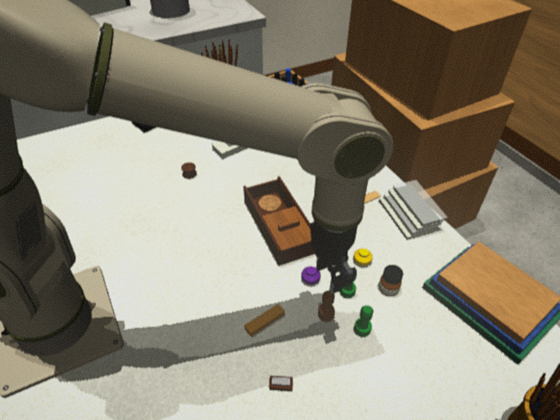

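The wrist view shows the brown seal, knob at (284,213), centred between the fingers at x≈284. The side view shows the cover home and the cork pad open at (270,203). Descending onto the seal.

{"method": "jog_arm", "body": {
  "increments": [
    [0.005,-0.002,0.015,0,0,0,0.2],
    [0.005,-0.002,0.035,0,0,0,0.2],
    [0.005,-0.002,0.055,0,0,0,0.2],
    [0.005,-0.002,0.075,0,0,0,0.2],
    [0.005,-0.002,0.085,0,0,0,0.2]
  ]
}}

```text
clock: 5.68
position: [0.5182, -0.2361, 0.0692]
ee_rot: [0.999, -0.037, -0.001, -0.001]
ft_force: [-0.3, 0.2, -0.3]
grip_width: 0.6
grasp_force: 0.0
```

```bash
python3 st.py .517 -.24 .071
```

```text
5.6833 p [ 0.5182 -0.2361  0.0692] box [-0.0093 -0.2779] F [-0.2769  0.1602 -0.3397] grip 0.6002027717746651 0.0
xang -4.288850030037926 z [-0.0022  0.0012 -1.    ]
tool delta [-0.0009  0.004  -0.0018]
```

{"method": "jog_arm", "body": {
  "increments": [
    [0,0.003,-0.002,0,0,0,0.2],
    [0,0.003,-0.002,0,0,0,-0.2],
    [0,0.003,-0.002,0,0,0,-0.4],
    [0,0.003,-0.002,0,0,0,-0.6],
    [0,0.003,-0.002,0,0,0,-1]
  ],
  "grip_force": 30
}}

```text
clock: 6.1
position: [0.5196, -0.2411, 0.0748]
ee_rot: [0.999, -0.039, 0.001, 0.001]
ft_force: [0.3, 0.3, 5.4]
grip_width: 0.29
grasp_force: 29.7
```

{"method": "jog_arm", "body": {
  "increments": [
    [0,0,0,0,0,0,-1],
    [0,0,0,0,0,0,-1],
    [0,0,0,0,0,0,-1]
  ]
}}

```text
clock: 6.35
position: [0.5197, -0.241, 0.0748]
ee_rot: [0.999, -0.038, 0.001, 0.001]
ft_force: [0.3, 1.2, 7.1]
grip_width: 0.294
grasp_force: 29.7
```

```bash
python3 st.py
```

```text
6.35 p [ 0.5197 -0.241   0.0748] box [-0.0075 -0.2828] F [0.2557 1.1648 7.0558] grip 0.2939065452949992 29.712130366824567
xang -4.412221223419407 z [ 0.0024 -0.0011 -1.    ]
```

{"method": "jog_arm", "body": {
  "increments": [
    [0,0,-0.01,0,0,0,-1],
    [0,0,-0.03,0,0,0,-1],
    [0,0,-0.06,0,0,0,-1],
    [0,0,-0.09,0,0,0,-1],
    [0,0,-0.11,0,0,0,-1]
  ]
}}

```text
clock: 6.77
position: [0.5192, -0.241, 0.187]
ee_rot: [0.999, -0.039, 0.001, 0.001]
ft_force: [0.3, -0.0, -1.1]
grip_width: 0.293
grasp_force: 29.7
```

```bash
python3 st.py .5627 .1202 .18; python3 - <<'E'
from workcell import optics;import cv2,numpy as np
a=optics.camera("side")["color"][180:330,270:400,::-1];b=optics.camera("wrist")["color"][...,::-1]
cv2.imwrite("pics/g4.png",np.hstack([cv2.resize(a,(360,420)),cv2.resize(b,(430,420))]))
E
```

```text
6.7667 p [ 0.5192 -0.241   0.187 ] box [-0.0079 -0.2828] F [ 0.2513 -0.0495 -1.104 ] grip 0.293220243462297 29.734899513423443
xang -4.412909208991006 z [ 0.0026 -0.0013 -1.    ]
tool delta [ 0.0155 -0.3635  0.0066]
```

View pics/g4.png

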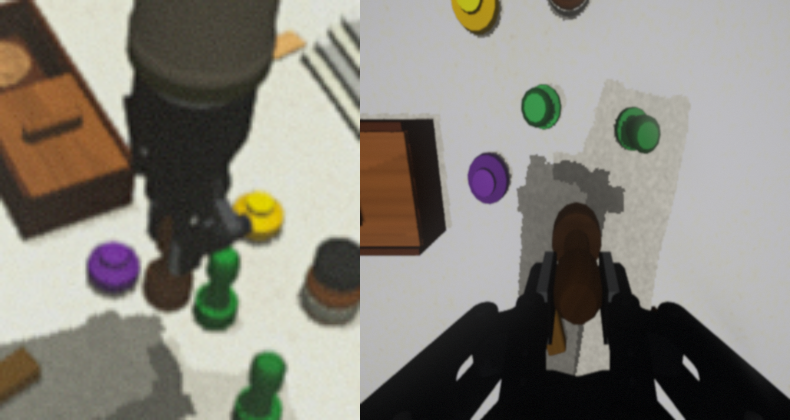

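{"method": "jog_arm", "body": {
  "increments": [
    [0.001,-0.028,0,0,0,0,-1],
    [0.003,-0.064,0,0,0,0,-1],
    [0.005,-0.1,0,0,0,0,-1],
    [0.007,-0.136,0,0,0,0,-1],
    [0.009,-0.172,0,0,0,0,-1]
  ]
}}

```text
clock: 7.28
position: [0.5404, -0.0686, 0.1833]
ee_rot: [0.999, -0.039, -0.0, 0.0]
ft_force: [0.2, -0.9, -0.4]
grip_width: 0.288
grasp_force: 29.7
```

{"method": "jog_arm", "body": {
  "increments": [
    [0.002,-0.036,0,0,0,0,-1],
    [0.004,-0.072,0,0,0,0,-1],
    [0.006,-0.108,0,0,0,0,-1],
    [0.007,-0.144,0,0,0,0,-1],
    [0.008,-0.17,0,0,0,0,-1]
  ]
}}

```text
clock: 7.7
position: [0.5613, 0.1023, 0.1833]
ee_rot: [0.999, -0.037, -0.0, -0.0]
ft_force: [0.4, -0.0, -0.7]
grip_width: 0.291
grasp_force: 29.8
```

{"method": "jog_arm", "body": {
  "increments": [
    [0.001,-0.016,0,0,0,0,-1],
    [0.001,-0.021,0,0,0,0,-1],
    [0.001,-0.021,0,0,0,0,-1],
    [0.001,-0.021,0,0,0,0,-1]
  ]
}}

```text
clock: 8.03
position: [0.5644, 0.1183, 0.183]
ee_rot: [0.999, -0.039, -0.0, 0.0]
ft_force: [-0.3, -0.4, -1.1]
grip_width: 0.29
grasp_force: 29.8
```

```bash
python3 st.py .5645 .1202 .09; python3 - <<'E'
from h import *;from workcell import optics,get_obs
p=get_obs()["position"];np.set_printoptions(precision=4,suppress=True)
for n in("wrist","side"):
    c=optics.camera(n);X=cloud(c);ok=(c["depth"]>0)&(np.hypot(X[...,0]-p[0],X[...,1]-p[1])<.05)
    hsv=cv2.cvtColor(c["color"],cv2.COLOR_RGB2HSV)
    zs=X[ok][:,2];b=ok&(hsv[...,1]>70)&(X[...,2]>.075);q=X[b]
    print(n,len(q))
    for lo in np.arange(.075,.2,.01):
        s=q[(q[:,2]>=lo)&(q[:,2]<lo+.01)]
        if len(s)>5: print("  z %.3f"%lo,len(s),s.min(0)-p,s.max(0)-p)
E
```

```text
8.0333 p [0.5644 0.1183 0.183 ] box [0.0094 0.0789] F [-0.2708 -0.3859 -1.0894] grip 0.28989123962918883 29.75998381851241
xang -4.473158842755087 z [-0.0007 -0.0009 -1.    ]
tool delta [-0.    -0.002  0.093]
wrist 10039
  z 0.105 106 [ 0.0064 -0.0175 -0.0733] [ 0.02    0.0164 -0.068 ]
  z 0.115 295 [ 0.0065 -0.0175 -0.068 ] [ 0.02    0.0165 -0.058 ]
  z 0.125 1839 [-0.0089 -0.0178 -0.0579] [ 0.0202  0.0174 -0.048 ]
  z 0.135 261 [ 0.0015 -0.0092 -0.048 ] [ 0.011  0.008 -0.038]
  z 0.145 208 [ 0.0038 -0.0084 -0.038 ] [ 0.0107  0.0076 -0.0287]
  z 0.155 59 [ 0.0029 -0.0249 -0.0237] [ 0.0145  0.0113 -0.018 ]
  z 0.165 575 [ 0.0036 -0.0274 -0.0179] [ 0.0155  0.0113 -0.008 ]
  z 0.175 1072 [-0.0055 -0.0272 -0.0079] [0.0155 0.012  0.002 ]
  z 0.185 2288 [-0.0068 -0.0142  0.002 ] [0.0147 0.0112 0.0077]
  z 0.195 8 [ 0.0054 -0.0347  0.0189] [ 0.0114 -0.0257  0.0218]
side 843
  z 0.115 31 [-0.0168 -0.0168 -0.0673] [ 0.008  -0.0002 -0.0581]
  z 0.125 74 [-0.0166 -0.019  -0.0578] [ 0.0156  0.017  -0.0488]
  z 0.135 23 [-0.0087 -0.0108 -0.0477] [ 0.0055  0.0049 -0.0381]
  z 0.175 8 [-0.0123 -0.0046 -0.0063] [-0.0097  0.004   0.0008]
```

{"method": "jog_arm", "body": {
  "increments": [
    [-0.0035,-0.002,0.01,0,0,0,-1],
    [-0.0035,-0.002,0.03,0,0,0,-1],
    [-0.0035,-0.002,0.055,0,0,0,-1],
    [-0.0035,-0.002,0.075,0,0,0,-1],
    [-0.0035,-0.002,0.09,0,0,0,-1]
  ]
}}

```text
clock: 8.55
position: [0.5601, 0.1206, 0.0907]
ee_rot: [0.999, -0.039, -0.001, 0.0]
ft_force: [0.3, 0.1, -0.9]
grip_width: 0.295
grasp_force: 29.7
```

{"method": "jog_arm", "body": {
  "increments": [
    [0,0,0.002,0,0,0,-1],
    [0,0,0.004,0,0,0,-1],
    [0,0,0.006,0,0,0,-1],
    [0,0,0.007,0,0,0,-1],
    [0,0,0.008,0,0,0,-1]
  ]
}}

```text
clock: 8.97
position: [0.5617, 0.1219, 0.0861]
ee_rot: [0.999, -0.039, 0.001, -0.0]
ft_force: [0.4, -0.3, -0.2]
grip_width: 0.29
grasp_force: 29.8
```

```bash
python3 st.py .561 .1207 .082
```

```text
8.9667 p [0.5617 0.1219 0.0861] box [0.0064 0.0823] F [ 0.4398 -0.2773 -0.1846] grip 0.2895508490988588 29.752638288773596
xang -4.440328951458961 z [ 0.0015  0.0001 -1.    ]
tool delta [-0.0007  0.0012  0.0041]
```

{"method": "jog_arm", "body": {
  "increments": [
    [0,0.001,0.001,0,0,0,-1],
    [0,0.001,0.002,0,0,0,-1],
    [0,0.001,0.002,0,0,0,-1],
    [0,0.001,0.002,0,0,0,-1]
  ]
}}

```text
clock: 9.3
position: [0.562, 0.1213, 0.0848]
ee_rot: [0.999, -0.039, 0.001, -0.0]
ft_force: [-1.7, 0.7, 8.2]
grip_width: 0.286
grasp_force: 30.3
```

```bash
python3 st.py
```

```text
9.3 p [0.562  0.1213 0.0848] box [0.0067 0.0818] F [-1.7086  0.7406  8.1838] grip 0.286243603727215 30.336746867978945
xang -4.419191266686925 z [ 0.0024  0.0003 -1.    ]
```

Contact came at z=0.0848, which is exactly 10 mm above the pickup height, so the foot is on the pad. Relaxing the load and releasing.

{"method": "jog_arm", "body": {
  "increments": [
    [0,0,-0.001,0,0,0,-1],
    [0,0,-0.001,0,0,0,-0.4],
    [0,0,-0.001,0,0,0,-0.25],
    [0,0,-0.001,0,0,0,-0.15],
    [0,0,-0.001,0,0,0,-0.15]
  ]
}}

```text
clock: 9.72
position: [0.5611, 0.1208, 0.0842]
ee_rot: [0.999, -0.039, -0.0, 0.0]
ft_force: [0.6, -0.1, 0.3]
grip_width: 0.428
grasp_force: 0.0
```

{"method": "jog_arm", "body": {
  "increments": [
    [0,0,-0.005,0,0,0,-0.15],
    [0,0,-0.02,0,0,0,-0.15],
    [0,0,-0.045,0,0,0,0],
    [0,0,-0.075,0,0,0,0],
    [0,0,-0.11,0,0,0,0]
  ]
}}

```text
clock: 10.13
position: [0.5603, 0.1207, 0.1947]
ee_rot: [0.999, -0.038, -0.001, 0.0]
ft_force: [1.2, 1.1, -0.3]
grip_width: 0.499
grasp_force: 0.0
```

{"method": "jog_arm", "body": {
  "increments": [
    [0,0.04,-0.01,0,0,0,0],
    [-0.01,0.08,-0.02,0,0,0,0],
    [-0.02,0.12,-0.03,0,0,0,0],
    [-0.02,0.16,-0.03,0,0,0,0],
    [-0.02,0.195,-0.03,0,0,0,0]
  ]
}}

```text
clock: 10.55
position: [0.5256, -0.0748, 0.2257]
ee_rot: [0.999, -0.039, 0.001, 0.001]
ft_force: [0.3, 1.0, -0.3]
grip_width: 0.5
grasp_force: 0.0
```

{"method": "jog_arm", "body": {
  "increments": [
    [0,0.03,0,0,0,0,0],
    [0,0.06,0,0,0,0,0],
    [0,0.09,0,0,0,0,0],
    [0,0.09,0,0,0,0,0],
    [0,0.09,0,0,0,0,0]
  ]
}}

```text
clock: 10.97
position: [0.5188, -0.1634, 0.2244]
ee_rot: [0.999, -0.04, -0.0, 0.0]
ft_force: [0.3, 1.6, -0.7]
grip_width: 0.498
grasp_force: 0.0
```

```bash
python3 st.py; python3 - <<'E'
from h import *;from workcell import optics
np.set_printoptions(precision=4,suppress=True)
d={}
for n in("top","side"):
    c=optics.camera(n);d[n]=c;X=cloud(c);ok=c["depth"]>0;I=inbox(X)
    if n=="top":
        m=ok&(abs(I[...,0])<.038)&(X[...,2]>.0525)&(X[...,2]<.059)&(I[...,1]<.03)&(I[...,1]>-.125);print("cover",m.sum(),np.percentile(I[m][:,1],[0.5,99.5]))
    s=ok&(abs(I[...,0])<.04)&(abs(I[...,1]-.07)<.04)&(X[...,2]>.07)&(X[...,2]<.12);q=X[s];print(n,"seal top",len(q),q.max(0),(q.min(0)+q.max(0))/2)
    s=ok&(abs(I[...,0])<.04)&(abs(I[...,1]-.07)<.04)&(X[...,2]>.018)&(X[...,2]<.033);q=X[s];print("  foot",len(q),q.min(0),q.max(0))
a=cv2.resize(d["top"]["color"][150:270,200:460,::-1],(780,360));b=cv2.resize(d["side"]["color"][160:340,220:400,::-1],(400,400))
cv2.imwrite("pics/f5a.png",a);cv2.imwrite("pics/f5b.png",b)
E
```

```text
10.9667 p [ 0.5188 -0.1634  0.2244] box [-0.0144 -0.2055] F [ 0.3235  1.5562 -0.6605] grip 0.4977310602961229 0.0
xang -4.619495019725695 z [-0.0001 -0.0001 -1.    ]
cover 1554 [-0.1194 -0.0008]
top seal top 120 [0.5705 0.1335 0.0936] [0.5587 0.1206 0.0831]
  foot 75 [0.542  0.1032 0.018 ] [0.5756 0.1375 0.0329]
side seal top 92 [0.5713 0.1325 0.0916] [0.5596 0.121  0.0809]
  foot 90 [0.5436 0.104  0.0181] [0.5772 0.1427 0.033 ]
```

View pics/f5a.png

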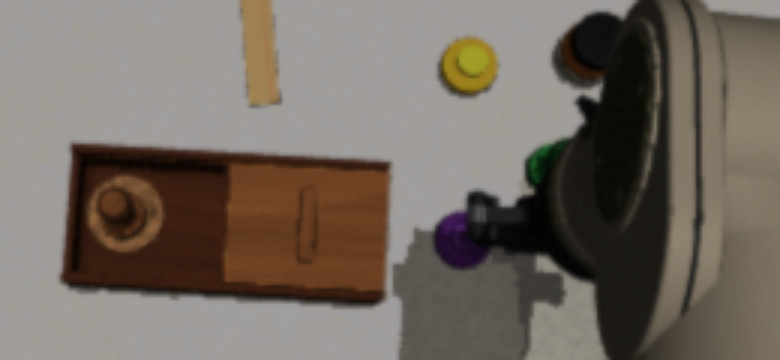

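View pics/f5b.png

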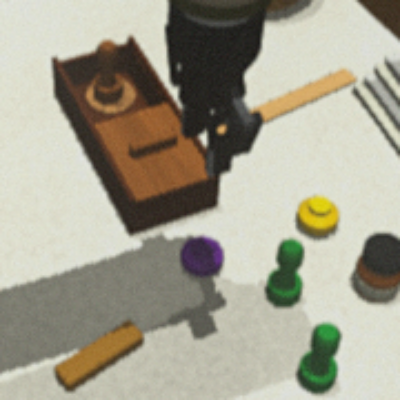

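Both views show the seal upright inside the cork disc, at (118,207) in the top crop. Its foot centre is at about (0.559,0.121), within 4 mm of the pad centre (0.563,0.120), against 12 mm of slack. The cover is home (-0.119 to -0.001) and the other things look undisturbed.

```bash
python3 -c "
from workcell import workorder
print(workorder.hand_in())"
```

```text
the job is handed in; nothing more can be done
None
```

The job is handed in at about 11 s on the clock: the cover is fully home over the ink pot's well, and the seal stands upright and released on the cork pad, about 4 mm off the pad's centre with its whole foot on it.

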